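# Seat a pipette-tip box in its deck nest and shut the retaining arm

## Robot

A 6-joint arm with a two-finger parallel gripper is mounted at the origin on a cart in front of the work surface, level with it; the furniture and walls round the work are solid. World frame = base frame: x ahead of the robot, y to its left, z up, the work surface at z = 0. Lengths are in mm, angles in degrees, forces in N, time in s.
With the tool pointing down it reaches from about 300 to 850 mm from the base axis. Payload 4.2 kg.
Tool frame: the origin (TCP) lies between the finger pads; the fingertips stand ahead of it and the grasp point (between the pads) lies 8 mm behind it (env.tip_reach is the x of the fingertips in the tool frame, in mm); x points along the fingers, y is the direction in which the jaws open and shut, and the axes are right-handed (so a half turn about x gives the same grasp; the last joint's range is limited). The gripper opens to 91 mm and grips with 3 to 60 N. Pads are 32 mm wide; open, the fingers measure 118 mm over their backs; the gripper's body (76 mm by 178 mm) begins 60 mm behind the grasp point.
Start: joints at [-66.864, 18.312, 89.639, -0, 72.044, -1.146], TCP at [236.46, -524.146, 224.976] pointing down, gripper open.
Joint ranges: [-177.97, 177.97], [-48.28, 115.42], [12.27, 149.76], [-77.06, 257.06], [2.81, 150.46], [-146.56, 146.56]. Speed limits (degrees/s): [147.25, 147.25, 180, 180, 180, 180].

## Interface

Orientations are given as [roll, pitch, yaw] about the fixed x, y, z axes, in that order (R = Rz(yaw) Ry(pitch) Rx(roll)).
In Python, from workcell import env, cams gives the robot as it stands.
- The arm moves only by the tool arm_command, never from a script. Its argument "deltas" is a list of rows, each a list of 3 entries, a list of its own where there are three numbers: the opening, from 0 (shut) to 1 (fully open), then the shift along the world's x, y, z in mm, then the turn about the world's z in rad. A call has 1 to 20 rows; each row is the pose to reach, as a shift and turn from the pose commanded when the call began; what a row does not reach only later rows make up. A row lasts 1/10 s, in which the tool goes at most 50 mm and 8.59 degrees, less where a joint would pass 70% of its speed; a pose out of reach is approached as far as the arm can. A call with a gripper value outside its range is refused whole. The fingers move at their own pace and stop on an object; "grip_force" is the grip in N (left out, the last holds). Time passes only in rows, so rows that repeat a pose let the fingers close. It gives the time, the measured TCP pose, the force and the opening at its end, in the units of the state.
- env.state(): the state, without advancing time (a new reading comes with each control period).
- cams.grab_frame(name): name is "scene" or "top"; returns a dict with "img" (384x512x3 uint8, red, green, blue), "K" (3x3 intrinsics, pixels), "rvec" (rotation vector, rad) and "tvec" (3), from world to camera coordinates, as OpenCV has them. Camera axes: x right, y down, z forward; pixel columns grow to the right and rows downward; lengths in mm; the calibration is good to about 2 mm. A picture is of the moment at which its call begins. There is no depth.
- env.job_done(): hands the job in, once; it reports no verdict.
Trained networks look in a picture, given as the dict that the camera call returned (one of the last four; its "shot" number tells which), for a name from the list of things; names that differ only in an ending like _2 or _b are one class to them, and where a whole thing is asked for, a point or a joint stands for the part that bears it (a point fixed in the world has none). Each returns a list of dicts, best first, with "conf" (0 to 1); they miss things now and then, are a little off and sometimes report something else, mostly with a low value. They report only what shows in the picture. A call takes as long as a camera call.
- cams.silhouettes(picture, name): "region" (384x512 bool, what is visible of it) and "centre" ([column, row] in pixels, amid what is visible of it).
The state is a dict: "time_s": time; "qpos": joint angles; "qvel": joint speeds; "effort": joint torques, N m; "ee_pos": TCP position; "ee_rot": TCP orientation; "force": force on the tool from outside, world axes, zero at the start; "torque": the same for the moment, N m; "gripper_width": finger opening in mm.
Only numpy, scipy, OpenCV 4.12 (cv2) and the standard library are available. Lean on these libraries where they do the work, as an engineer would, in place of code of your own. Each camera call takes 0.05 s, during which the arm holds its last target.

## Task

Seat the pipette-tip box in the corner nest of the metal deck plate: push it along the plate, without taking hold of it, lifting or tipping it, until it sits flush against both the back fence and the side fence, then push the swing arm (not gripping it) fully shut so that its hooked end closes round the box's free front corner. Leave the two vials on the plate and the other small things on the bench where they stand.

Things in the scene. Friction and masses are not known exactly. Their poses are not given: they have to be found in the camera images.
- tip_box: pipette-tip box, blue base with a clear lid (fixed), about 0.12 kg, loose on the deck plate: 102 mm long (its x axis), 70 mm deep (its y axis), 57 mm high, straight-sided. Origin: centre of its underside. It slides easily (well under 2 N)
- deck_plate: fixed aluminium plate with a grid of small holes, 230 (its x) x 300 (its y) x 10 mm thick, lying on the bench; origin: centre of its underside. Its x axis points from its front edge (nearer the robot) to its back, its y axis to its left. Two steel fences on it form the nest; the nest is open to the right and to the front, where the box comes from
- nest_home (a point): point on top of the deck plate where the centre of the box's underside lies when the box touches both fences; axes as the deck plate's. In this frame the back fence's face is at x = +35 mm, the side fence's at y = +51 mm. The seated box has its long side along the back fence, either way round. The shut arm's bar lies at x = -37.5 to -49.5 mm, its finger tab's outer face at x = -52.5 mm
- back_fence (a point): middle of the upper edge of the back fence's inner face; steel bar 86 mm long along the plate's y, 12 mm thick, 24 mm high above the plate. Axes as the deck plate's
- side_fence (a point): middle of the upper edge of the side (left) fence's inner face; steel bar 46 mm long along the plate's x, 12 mm thick, 24 mm high above the plate. Axes as the deck plate's
- pivot_axis (a point): the swing arm's upright hinge axis, at plate-top height, left of the nest's front (43.5 mm in front of nest_home and 64 mm to its left); axes as the deck plate's
- swing_arm (a joint): angle of the swing arm about its upright pivot, rad: 0 = fully shut on its stop, pointing from the pivot to the plate's right across the seated box's front; grows to 1.95 as it opens; starts well open, pointing to the plate's front. It shuts anticlockwise seen from above. Steel bar 12 mm wide, 124 mm long, 8 to 20 mm above the plate. Slight friction (0.5 N at the tab); it stays where left
- finger_tab (a point): on the upright finger tab at the arm's outer side: a flat tab 34 mm long along the bar, 4 mm thick, its top 48 mm above the plate. The point is its middle, 96 mm from the pivot along the bar, 7 mm outward from the bar's middle line, 34 mm above the plate. Axes turn with the arm: -y toward its free end, -x to the outer side, from which it is pushed shut (shut: axes as the deck plate's)
- hook_face (a point): inner face of the hook at the arm's free end, at its upper edge, 117.5 mm from the pivot along the bar; the hook is about 10 mm thick with a tapered tip and reaches 28 mm from the bar's middle line. Axes as finger_tab's. Shut, hook and bar stand 2.5 mm off the seated box's right end and front, so the arm shuts only with the box home within a few mm
- vial_white: pale 27 mm glass vial, 60 mm tall, standing on the deck plate near its back right corner; origin: centre of its underside
- vial_amber: brown 27 mm vial with a black cap, 60 mm tall, standing on the deck plate near its front right corner; origin: centre of its underside
- timer: bench timer lying on its back on the bench, right of the deck plate, 66 x 60 x 20 mm; origin: centre of its underside
- bottle_buffer: small white bottle, 44 mm across, 86 mm tall, on the bench right of the deck plate; origin: centre of its underside
- beaker: clear plastic beaker, 57 mm across, 70 mm tall, on the bench left of the deck plate; origin: centre of its underside
- petri_dish: flat clear dish with lid, 62 mm across, 13 mm high, on the bench left of the deck plate; origin: centre of its underside

How it is judged:
By the outcome, as a careful person would: the job done as asked, in the order asked, and still so for the second after the job is handed in, with the robot touching nothing.
It also fails if it takes over 64 s, if anything falls off the work surface, if the arm or the gripper's body presses on something with over 40 N, if the wrist force passes 120 N, or if a joint passes its speed limit or range.

## Working session

There is one attempt and no reset: what is moved stays moved. The work goes in short steps, Python scripts to look and compute and a tool call to move; the robot and the scene stay as the last step left them, time stands still between calls to the robot, and variables do not carry over. Pictures are saved under pics/ and viewed, and the job is handed in when it is done.

Besides the shell and the picture viewer there is one more tool, called after "Call:" by a JSON object that holds its "name" and its "arguments", one argument or row to a line. arm_command: Moves the arm, as the interface text tells. Its arguments: {"type":"object","properties":{"deltas":{"type":"array","items":{"type":"array"}},"grip_force":{"type":"number"}},"required":["deltas"]}

```bash
mkdir -p pics; ls
python3 - <<'E'
from workcell import env,cams
import cv2,numpy as np
print(env.state(), env.tip_reach)
for n in("scene","top"):
    f=cams.grab_frame(n); cv2.imwrite(f"pics/{n}0.png",f["img"][:,:,::-1]); print(n,f["K"],f["rvec"],f["tvec"])
    np.savez(f"{n}0.npz",**{k:f[k] for k in("K","rvec","tvec","img")})
    for o in("tip_box","deck_plate","swing_arm","finger_tab","vial_amber","vial_white"):
        print(o,[(round(d["conf"],2),d["centre"],d["region"].sum()) for d in cams.silhouettes(f,o)])
E
```

```text
pics
{'time_s': 0.0, 'qpos': array([-6.68645535e+01,  1.83498083e+01,  8.97078954e+01, -3.26650890e-04,
        7.20424580e+01, -1.14574830e+00]), 'qvel': array([-0.03258632, -0.04730645,  0.07312804, -0.00054503,  0.02764607,
       -0.04877772]), 'effort': array([ 1.41969871e-03, -4.12458622e+01, -2.31973171e+01,  7.27877906e-02,
        4.56800626e-02, -1.73515655e-04]), 'ee_pos': array([ 236.25517374, -523.67973931,  224.12853932]), 'ee_rot': array([-90.96809724,  89.89983787, 113.31319856]), 'force': array([-0.85945927, -0.36237305,  0.74111136]), 'torque': array([ 0.01937805, -0.02668608,  0.02367069]), 'gripper_width': 90.76815654490339} 11.0
scene [[479.49894752   0.         253.86570718]
 [  0.         479.49894752 192.75703085]
 [  0.           0.           1.        ]] [ 1.06219006 -2.16652927  1.2134045 ] [349.78873178 291.31266039 950.6893536 ]
tip_box [(0.71, [260.9, 212.7], np.int64(1287))]
deck_plate [(0.67, [238.8, 226.0], np.int64(4255))]
swing_arm [(0.65, [226.1, 245.1], np.int64(309))]
finger_tab [(0.8, [221.6, 245.8], np.int64(314)), (0.35, [238.6, 224.0], np.int64(4374))]
vial_amber [(0.59, [310.6, 211.7], np.int64(223)), (0.59, [136.4, 242.4], np.int64(722)), (0.26, [236.0, 223.5], np.int64(4432))]
vial_white [(0.69, [268.1, 183.9], np.int64(157))]
top [[479.29748963   0.         257.71407036]
 [  0.         479.29748963 193.7312617 ]
 [  0.           0.           1.        ]] [ 2.16073367 -2.14725801  0.1512567 ] [   3.96408282  580.91937532 1563.62539523]
tip_box [(0.91, [247.2, 215.6], np.int64(653))]
deck_plate [(0.56, [249.9, 199.5], np.int64(5073))]
swing_arm []
finger_tab [(0.75, [212.4, 220.8], np.int64(191))]
vial_amber [(0.56, [291.0, 232.6], np.int64(62)), (0.3, [162.6, 228.9], np.int64(233))]
vial_white [(0.56, [289.4, 181.1], np.int64(71))]
```

Run:
```python
import cv2
a=cv2.imread("pics/top0.png"); cv2.imwrite("pics/top0z.png",cv2.resize(a[140:280,160:340],None,fx=4.4,fy=4.2,interpolation=cv2.INTER_CUBIC)[:, :800])
a=cv2.imread("pics/scene0.png"); cv2.imwrite("pics/scene0z.png",cv2.resize(a[140:290,130:330],None,fx=4,fy=4,interpolation=cv2.INTER_CUBIC))
```

```text
(no output)
```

View pics/top0.png

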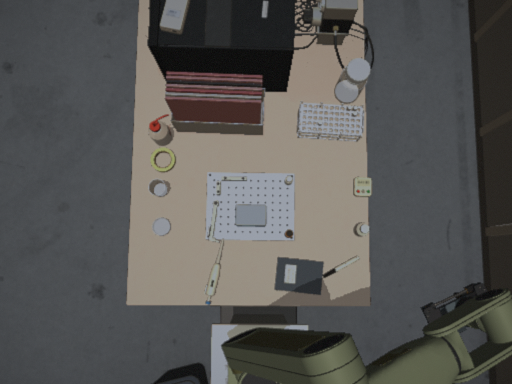

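View pics/scene0.png

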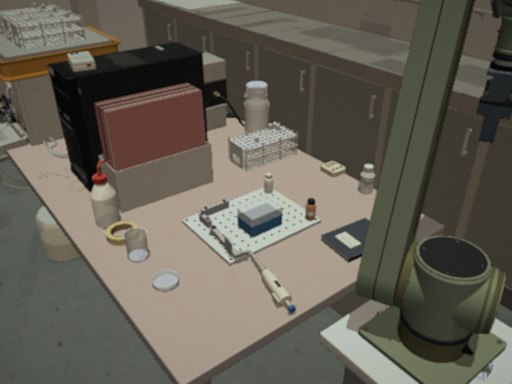

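```bash
sleep 1
```

```text
(no output)
```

View pics/top0z.png

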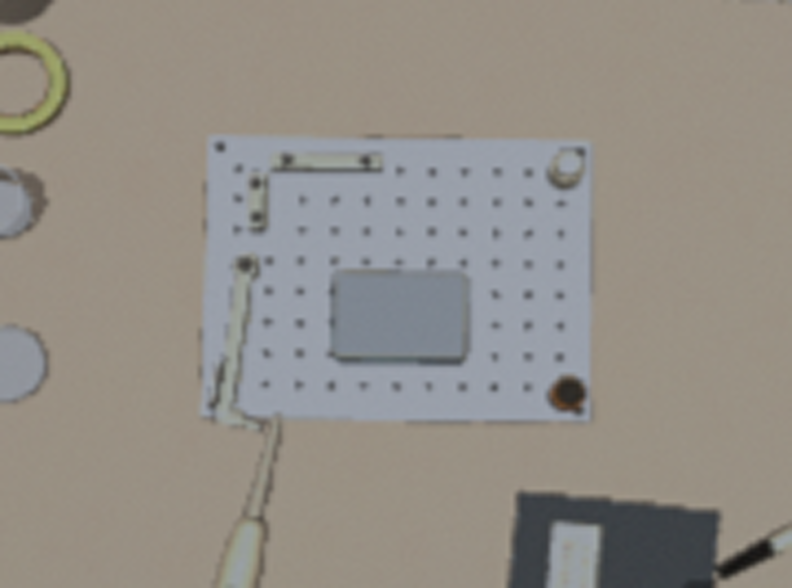

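View pics/scene0z.png

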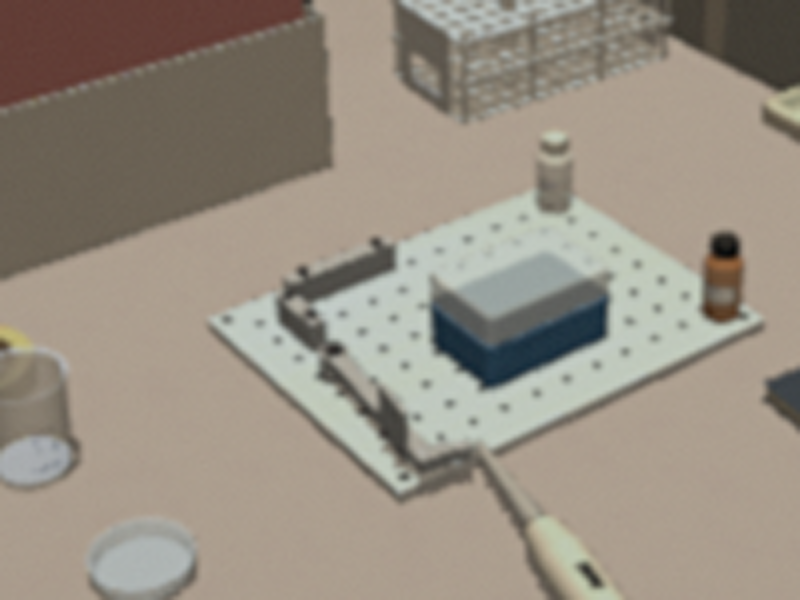

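The top view shows the plate with corners near zoomed (208,136), (592,141), (591,421) and (201,418). The box lid spans (333,269) to (468,362), and the arm runs from its pivot at (246,265) to its hook near (230,415). Next I'll work out their world positions.

```bash
cat > h.py <<'E'
import numpy as np,cv2
from scipy.optimize import least_squares
def ray(f,uv,z):
    R,_=cv2.Rodrigues(f["rvec"]);t=np.array(f["tvec"]).ravel()
    d=R.T@np.linalg.solve(f["K"],np.array([uv[0],uv[1],1.]));c=-R.T@t
    return (c+d*(z-c[2])/d[2])
def proj(f,P):
    return cv2.projectPoints(np.array(P,float).reshape(-1,3),f["rvec"],np.array(f["tvec"],float),f["K"],None)[0].reshape(-1,2)
def rect(p,L,W,z):
    c,s=np.cos(p[2]),np.sin(p[2])
    return np.array([[p[0]+c*a-s*b,p[1]+s*a+c*b,z] for a,b in ((L/2,W/2),(L/2,-W/2),(-L/2,-W/2),(-L/2,W/2))])
def zt(X,Y): return (160+(X+.5)/4.4-.5,140+(Y+.5)/4.2-.5)
def zs(X,Y): return (130+(X+.5)/4-.5,140+(Y+.5)/4-.5)
E
python3 - <<'E'
from h import *
T=dict(np.load("top0.npz"));S=dict(np.load("scene0.npz"))
pt=[zt(*q) for q in((208,136),(592,141),(591,421),(201,418))]
ps=[zs(*q) for q in((208,322),(580,200),(765,322),(400,490))]  # BL=back-left,BR(back right),front right,front-left
for i in range(4): print(ray(T,pt[i],10).round(1),ray(S,ps[i],10).round(1))
def fit(fs,L,W,z,p0):
    r=least_squares(lambda p:np.concatenate([(proj(f,rect(p,L,W,z))-np.array(o)).ravel() for f,o in fs]),p0,loss='soft_l1',x_scale=[100,100,.1]); return r
for fs in ([(T,pt)],[(S,ps)],[(T,pt),(S,ps)]):
    r=fit(fs,230,300,10,[500,0,0]);print("plate",r.x.round(3),np.degrees(r.x[2]),r.fun.round(1))
p=r.x
bt=[zt(*q) for q in((333,269),(468,270),(468,362),(334,361))]
for i in range(4):print(ray(T,bt[i],67).round(1))
bs=[zs(*q) for q in((432,280),(545,250),(607,290),(490,345))]
r=fit([(T,bt)],70,102,67,[500,0,0]);print("box",r.x.round(3),np.degrees(r.x[2]),r.fun.round(1))
# pivot, hook
for n,q,z in(("pivot",(246,265),30),("hooktip",(262,428),30),("bf L",(273,154),34),("bf R",(381,154),34),("bf inR",(381,170),34),("bf inL",(273,170),34),("sf in top",(266,178),34),("sf in bot",(266,228),34),("iron tip",(277,418),15),("arm end",(220,415),30),("tabmid",(232,390),58),("vw",(570,158),70),("va",(568,390),70)):
    print(n,ray(T,zt(*q),z).round(1))
E
```

```text
[658.8 182.   10. ] [654.6 183.6  10. ]
[ 656.7 -117.    10. ] [ 622.9 -116.1   10. ]
[ 429.1 -115.3   10. ] [ 423.2 -112.    10. ]
[429.7 182.7  10. ] [430.5 182.9  10. ]
plate [ 5.43616e+02  3.30860e+01 -5.00000e-03] -0.27350848533991234 [-0.2 -0.2  0.1 -0.3  0.3  0.4 -0.3  0.1]
plate [ 5.38452e+02  3.33860e+01 -2.60000e-02] -1.4736566865597498 [ 0.6 -0.9 -4.8 -3.9  1.4  0.4 -0.4  1.2]
plate [ 5.42119e+02  3.29860e+01 -1.20000e-02] -0.6682202964833416 [ 0.1 -0.   0.4  0.4  0.1  1.1 -0.5  0.2 -0.1 -1.  -6.3 -4.6  0.4 -0.8
 -0.1  0.6]
[543.8  81.   67. ]
[543.7 -19.5  67. ]
[471.9 -19.8  67. ]
[472.   79.4  67. ]
box [5.07829e+02 3.02810e+01 3.00000e-03] 0.17891280411106278 [-0.1  0.3  0.3  0.2  0.3 -0.3 -0.6 -0.2]
pivot [550.8 148.9  30. ]
hooktip [421.3 134.5  30. ]
bf L [640.1 129.4  34. ]
bf R [640.7  46.7  34. ]
bf inR [627.7  46.6  34. ]
bf inL [627.1 129.2  34. ]
sf in top [620.6 134.5  34. ]
sf in bot [580.2 133.8  34. ]
iron tip [429.8 124.3  15. ]
arm end [431.3 166.4  30. ]
tabmid [449.6 155.2  58. ]
vw [632.3 -95.6  70. ]
va [450.5 -93.6  70. ]
```

Run:
```python
from workcell import env
from scipy.spatial.transform import Rotation as R
s=env.state();M=R.from_euler('xyz',s["ee_rot"],degrees=True).as_matrix();print(M.round(3))
```

```text
[[ 0.     0.411 -0.912]
 [-0.    -0.912 -0.411]
 [-1.     0.    -0.   ]]
```

Call:
{"name": "arm_command", "arguments": {
  "deltas": [
    [0,[40,60,0],0.1],
    [0,[80,120,0],0.2],
    [0,[120,180,0],0.35],
    [0,[160,240,0],0.5],
    [0,[190,300,0],0.65],
    [0,[220,360,0],0.8],
    [0,[250,410,0],0.95],
    [0,[271.5,444,0],1.1],
    [0,[271.5,464,-20],1.147],
    [0,[271.5,464,-60],1.147],
    [0,[271.5,464,-100],1.147],
    [0,[271.5,464,-120],1.147],
    [0,[271.5,464,-120],1.147],
    [0,[271.5,464,-120],1.147],
    [0,[271.5,464,-120],1.147],
    [0,[271.5,464,-120],1.147]
  ],
  "grip_force": 30
}}

```text
time_s: 2.3
ee_pos: [509.1, -61.2, 107.2]
ee_rot: [80.2, 89.7, -9.8]
force: [0.7, 0.1, 0.8]
gripper_width: 0.3
```

Call:
{"name": "arm_command", "arguments": {
  "deltas": [
    [0,[0,0,-25],0],
    [0,[0,0,-50],0],
    [0,[0,0,-68],0],
    [0,[0,0,-68],0],
    [0,[0,5,-68],0],
    [0,[0,10,-68],0],
    [0,[0,15,-68],0],
    [0,[0,18,-68],0],
    [0,[0,18,-68],0],
    [0,[0,18,-68],0]
  ]
}}

```text
time_s: 3.3
ee_pos: [508.0, -42.0, 37.2]
ee_rot: [74.9, 90.0, -15.1]
force: [0.0, -0.0, -0.1]
gripper_width: 0.8
```

```bash
cat > look.py <<'E'
import sys
from workcell import env,cams
import cv2,numpy as np
t=sys.argv[1]
for n in("top","scene"):
    f=cams.grab_frame(n); np.savez(f"{n}{t}.npz",**{k:f[k] for k in("K","rvec","tvec","img")})
    a=f["img"][:,:,::-1]
    z=cv2.resize(a[150:290,170:350],None,fx=4.4,fy=4.2,interpolation=cv2.INTER_CUBIC) if 0 else (cv2.resize(a[140:280,160:340],None,fx=4.4,fy=4.2,interpolation=cv2.INTER_CUBIC) if n=="top" else cv2.resize(a[140:290,130:330],None,fx=4,fy=4,interpolation=cv2.INTER_CUBIC))
    cv2.imwrite(f"pics/{n}{t}.png",z)
s=env.state();print(s["time_s"],s["ee_pos"].round(1),s["force"].round(2))
E
python3 look.py 1
```

```text
3.4 [508.  -42.2  37. ] [ 0.22 -0.4  -0.3 ]
```

View pics/top1.png

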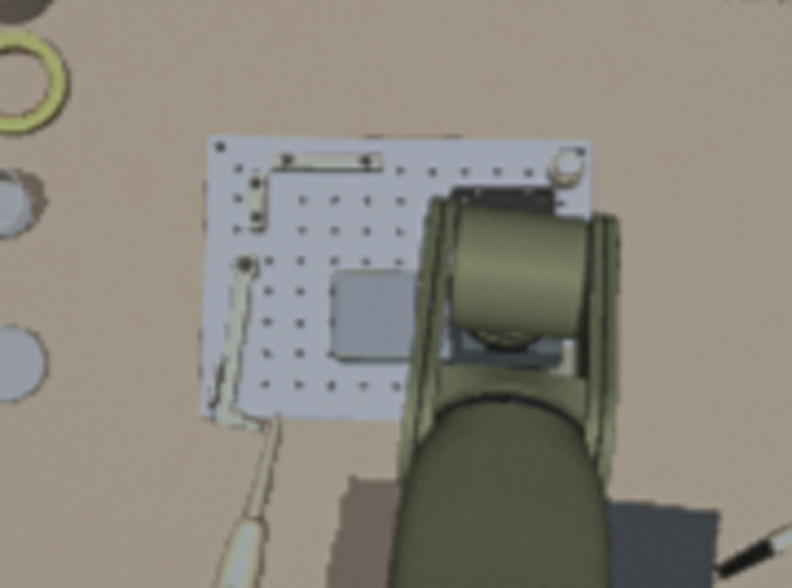

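View pics/scene1.png

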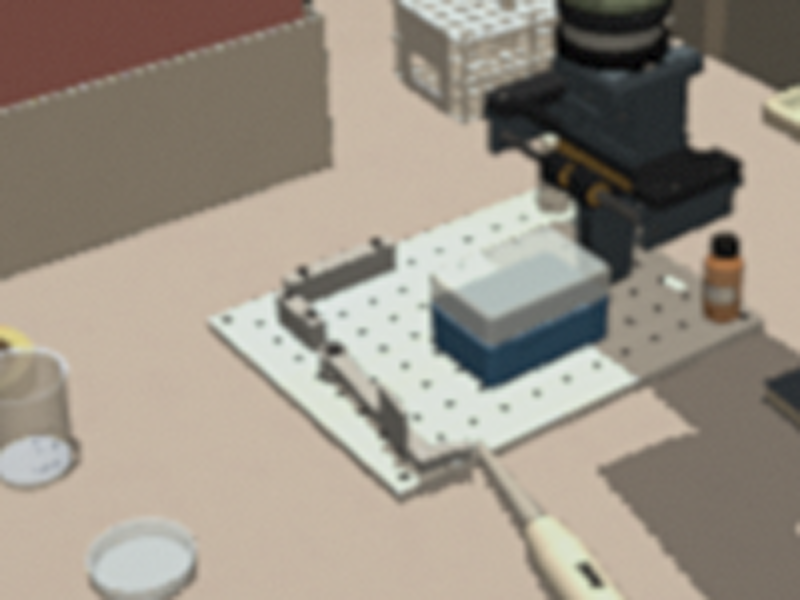

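The top view shows the box unmoved, with its left edge at zoomed (333,269), and the closed fingers are just to its right. Next I push it in +y.

Call:
{"name": "arm_command", "arguments": {
  "deltas": [
    [0,[0,3,0],0],
    [0,[0,6,0],0],
    [0,[0,9,0],0],
    [0,[0,12,0],0],
    [0,[0,15,0],0],
    [0,[0,18,0],0],
    [0,[0,21,0],0],
    [0,[0,24,0],0],
    [0,[0,27,0],0],
    [0,[0,30,0],0],
    [0,[0,33,0],0],
    [0,[0,36,0],0],
    [0,[0,39,0],0],
    [0,[0,42,0],0],
    [0,[0,45,0],0],
    [0,[0,48,0],0],
    [0,[0,51,0],0],
    [0,[0,53,0],0],
    [0,[0,53,0],0],
    [0,[0,53,0],0]
  ]
}}

```text
time_s: 5.4
ee_pos: [508.0, 11.0, 37.0]
ee_rot: [121.0, 90.0, 31.0]
force: [0.6, 0.3, 0.3]
gripper_width: 0.3
```

```bash
python3 look.py 2
```

```text
5.5 [508.   10.8  37. ] [-0.61  0.13  0.36]
```

View pics/top2.png

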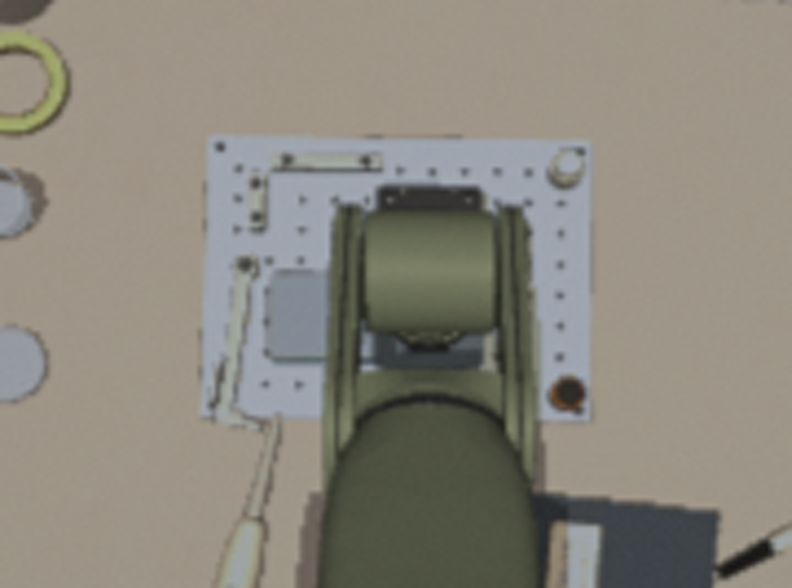

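View pics/scene2.png

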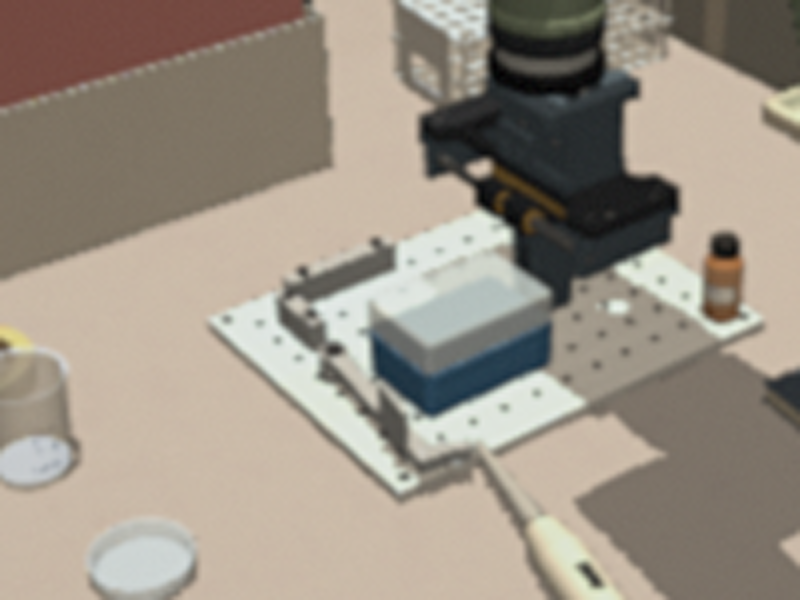

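The top view shows the box's left lid edge at zoomed x = 267, about 3 mm short of the side fence line, and still square. Next I go round to its front.

Call:
{"name": "arm_command", "arguments": {
  "deltas": [
    [0,[0,-8,0],0],
    [0,[0,-10,30],0],
    [0,[0,-10,68],0],
    [0,[-20,5,68],0],
    [0,[-45,35,68],0],
    [0,[-63,68,68],0],
    [0,[-65,68,68],0],
    [0,[-65,68,68],0],
    [0,[-65,68,35],0],
    [0,[-65,68,10],0],
    [0,[-65,68,0],0],
    [0,[-65,68,0],0],
    [0,[-65,68,0],0]
  ]
}}

```text
time_s: 6.8
ee_pos: [444.1, 78.4, 37.5]
ee_rot: [94.1, 89.9, 4.0]
force: [0.4, -0.2, -0.6]
gripper_width: 0.6
```

```bash
python3 look.py 3
```

```text
6.9 [444.2  78.7  38. ] [-0.95  0.72  0.71]
```

View pics/scene3.png

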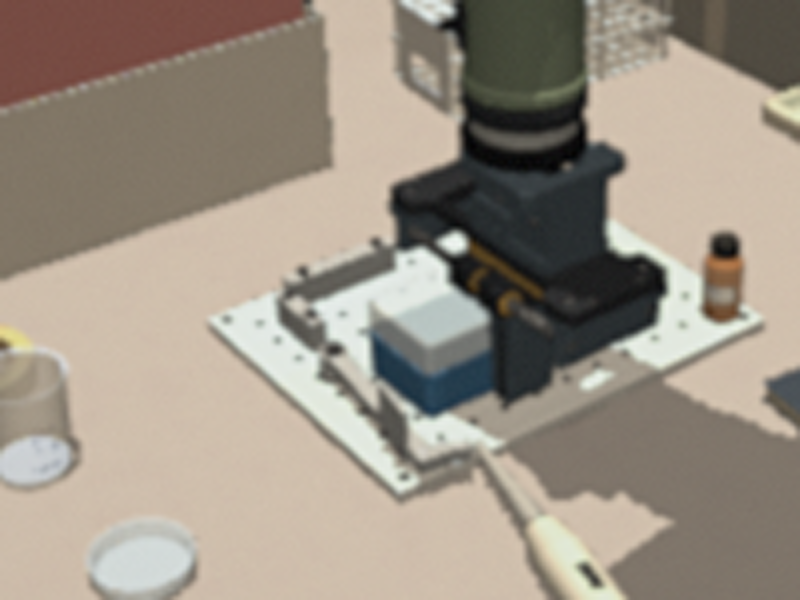

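The scene view shows the fingers in front of the box, standing on clear plate. Next I push +x.

Call:
{"name": "arm_command", "arguments": {
  "deltas": [
    [0,[5,0,0],0],
    [0,[10,0,0],0],
    [0,[15,0,0],0],
    [0,[18,0,0],0],
    [0,[22,0,0],0],
    [0,[26,0,0],0],
    [0,[30,0,0],0],
    [0,[34,0,0],0],
    [0,[38,0,0],0],
    [0,[42,0,0],0],
    [0,[46,0,0],0],
    [0,[50,0,0],0],
    [0,[54,0,0],0],
    [0,[58,0,0],0],
    [0,[62,0,0],0],
    [0,[66,0,0],0],
    [0,[70,0,0],0],
    [0,[74,0,0],0],
    [0,[78,0,0],0],
    [0,[80,0,0],0]
  ]
}}

```text
time_s: 8.9
ee_pos: [523.5, 78.9, 37.0]
ee_rot: [94.6, 90.0, 4.6]
force: [-1.8, -0.3, -0.1]
gripper_width: 0.0
```

```bash
python3 look.py 4
```

```text
9.0 [523.6  78.9  37. ] [-0.69 -0.   -0.68]
```

View pics/scene4.png

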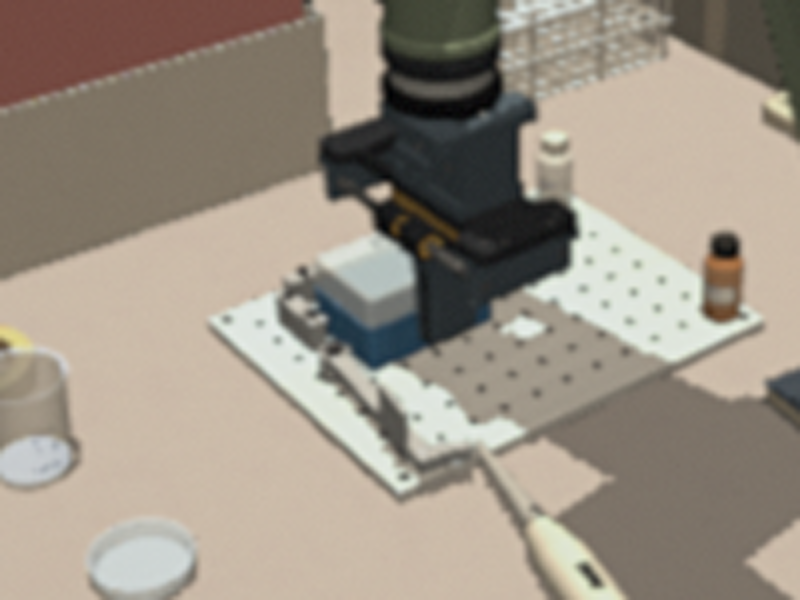

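View pics/top4.png

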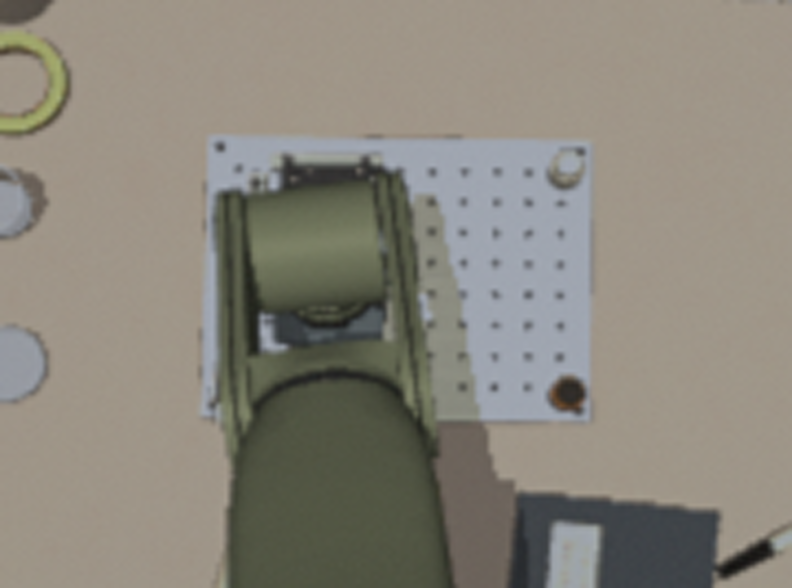

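The scene view shows the box clear of the side fence and moving square toward the back fence, with its front-left base corner near (372,360). I continue slowly.

Call:
{"name": "arm_command", "arguments": {
  "deltas": [
    [0,[2,0,0],0],
    [0,[4,0,0],0],
    [0,[6,0,0],0],
    [0,[8,0,0],0],
    [0,[10,0,0],0],
    [0,[12,0,0],0],
    [0,[14,0,0],0],
    [0,[15,0,0],0],
    [0,[16,0,0],0],
    [0,[16,0,0],0]
  ]
}}

```text
time_s: 10.0
ee_pos: [539.1, 78.9, 37.0]
ee_rot: [93.7, 90.0, 3.7]
force: [0.1, 0.2, -1.1]
gripper_width: 0.9
```

Call:
{"name": "arm_command", "arguments": {
  "deltas": [
    [0,[0.5,0,0],0],
    [0,[1,0,0],0],
    [0,[1.5,0,0],0],
    [0,[2,0,0],0],
    [0,[2,0,0],0]
  ]
}}

```text
time_s: 10.5
ee_pos: [541.1, 78.8, 37.0]
ee_rot: [86.7, 90.0, -3.3]
force: [-0.6, -0.2, 0.1]
gripper_width: 0.4
```

Call:
{"name": "arm_command", "arguments": {
  "deltas": [
    [0,[0.5,0,0],0],
    [0,[1,0,0],0],
    [0,[1.5,0,0],0],
    [0,[1.5,0,0],0]
  ]
}}

```text
time_s: 10.9
ee_pos: [542.6, 78.9, 37.0]
ee_rot: [94.9, 90.0, 4.9]
force: [-0.6, -0.1, 0.6]
gripper_width: 0.2
```

Call:
{"name": "arm_command", "arguments": {
  "deltas": [
    [0,[0.5,0,0],0],
    [0,[1,0,0],0],
    [0,[1,0,0],0]
  ]
}}

```text
time_s: 11.2
ee_pos: [543.6, 78.9, 37.0]
ee_rot: [85.4, 90.0, -4.6]
force: [-0.8, -0.4, -0.3]
gripper_width: 0.4
```

Call:
{"name": "arm_command", "arguments": {
  "deltas": [
    [0,[0.5,0,0],0],
    [0,[1,0,0],0],
    [0,[1,0,0],0]
  ]
}}

```text
time_s: 11.5
ee_pos: [544.6, 78.9, 37.0]
ee_rot: [88.8, 90.0, -1.2]
force: [-0.6, -0.5, -0.6]
gripper_width: 0.7
```

```bash
python3 look.py 5
```

```text
11.6 [544.6  78.9  37. ] [-0.5   0.9   1.15]
```

View pics/scene5.png

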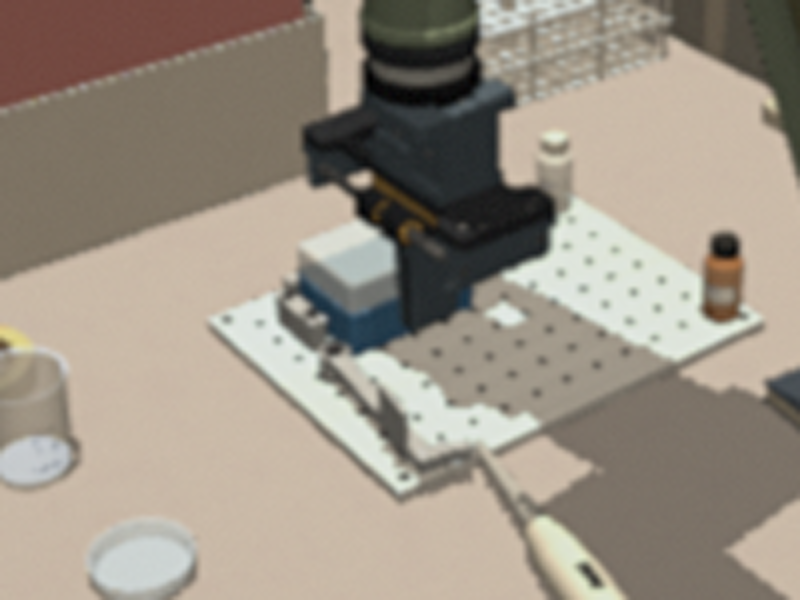

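The scene view shows the box close to the back fence with no force rise yet, so I keep creeping.

Call:
{"name": "arm_command", "arguments": {
  "deltas": [
    [0,[0.5,0,0],0],
    [0,[1,0,0],0],
    [0,[1,0,0],0]
  ]
}}

```text
time_s: 11.9
ee_pos: [545.6, 78.9, 37.0]
ee_rot: [96.9, 90.0, 6.9]
force: [-0.1, -0.2, -0.2]
gripper_width: 0.2
```

Call:
{"name": "arm_command", "arguments": {
  "deltas": [
    [0,[0.5,0,0],0],
    [0,[1,0,0],0],
    [0,[1,0,0],0]
  ]
}}

```text
time_s: 12.2
ee_pos: [545.7, 78.9, 36.9]
ee_rot: [-87.9, 89.9, -177.9]
force: [-3.9, 1.0, 2.7]
gripper_width: 0.8
```

Call:
{"name": "arm_command", "arguments": {
  "deltas": [
    [0,[0.5,0,0],0],
    [0,[1,0,0],0],
    [0,[1,0,0],0]
  ]
}}

```text
time_s: 12.5
ee_pos: [545.7, 78.8, 36.9]
ee_rot: [-87.7, 89.8, -177.7]
force: [-7.4, 0.2, 5.9]
gripper_width: 0.6
```

It contacted the back fence: the TCP stalled at x = 545.7 and the force rose. Now I back off and go to the right end.

Call:
{"name": "arm_command", "arguments": {
  "deltas": [
    [0,[-6,0,0],0],
    [0,[-12,0,0],0],
    [0,[-12,0,35],0],
    [0,[-12,0,68],0],
    [0,[-2,-25,68],0],
    [0,[20,-60,68],0],
    [0,[40,-80,68],0],
    [0,[44,-80,68],0],
    [0,[44,-80,68],0],
    [0,[44,-80,35],0],
    [0,[44,-80,10],0],
    [0,[44,-80,0],0],
    [0,[44,-80,0],0]
  ]
}}

```text
time_s: 13.8
ee_pos: [589.9, -0.3, 35.7]
ee_rot: [-93.1, 89.8, 177.0]
force: [0.3, -0.7, -0.4]
gripper_width: 0.7
```

```bash
python3 look.py 6
```

```text
13.9 [591.9  -0.6  37.8] [ 0.63 -0.01  0.14]
```

View pics/scene6.png

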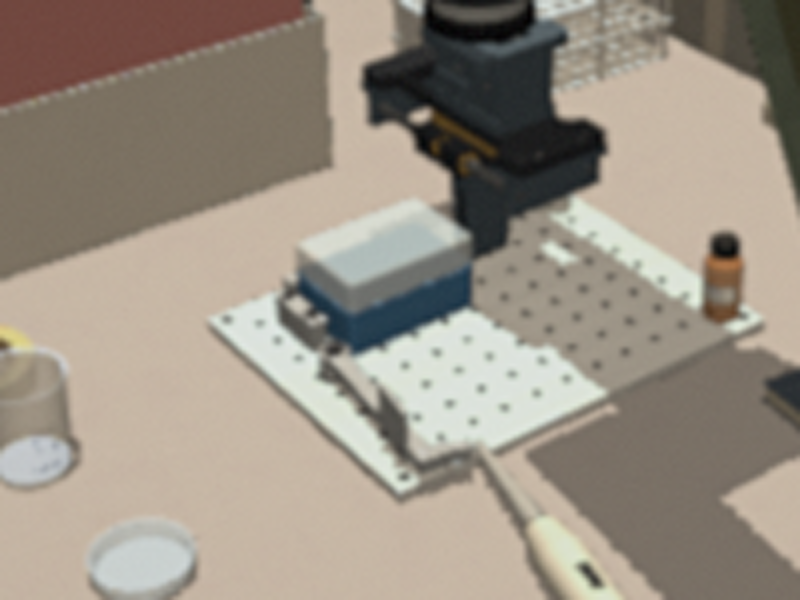

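View pics/top6.png

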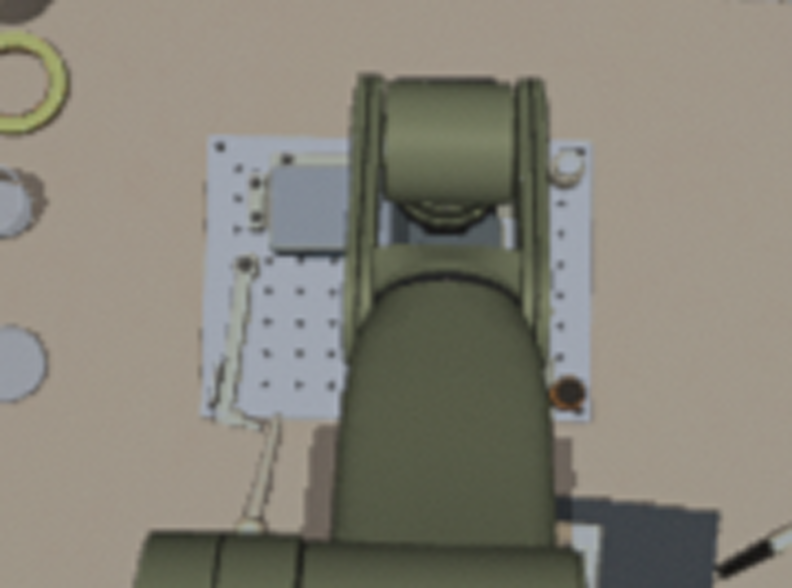

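The views show the box flat on the back fence, with a few mm gap at the side fence (zoomed 262 to 272). Next I push +y gently.

Call:
{"name": "arm_command", "arguments": {
  "deltas": [
    [0,[0,3,0],0],
    [0,[0,6,0],0],
    [0,[0,9,0],0],
    [0,[0,11,0],0],
    [0,[0,12,0],0],
    [0,[0,13,0],0],
    [0,[0,14,0],0],
    [0,[0,14,0],0]
  ]
}}

```text
time_s: 14.7
ee_pos: [591.5, 12.6, 37.1]
ee_rot: [37.5, 90.0, -52.5]
force: [-1.0, -1.8, 2.0]
gripper_width: -0.2
```

Call:
{"name": "arm_command", "arguments": {
  "deltas": [
    [0,[0,0.5,0],0],
    [0,[0,1,0],0],
    [0,[0,1,0],0]
  ]
}}

```text
time_s: 15.0
ee_pos: [591.5, 13.7, 37.1]
ee_rot: [54.7, 90.0, -35.3]
force: [-1.1, -2.7, 1.8]
gripper_width: 0.4
```

Call:
{"name": "arm_command", "arguments": {
  "deltas": [
    [0,[0,0.5,0],0],
    [0,[0,1,0],0],
    [0,[0,1,0],0]
  ]
}}

```text
time_s: 15.3
ee_pos: [591.5, 15.1, 36.9]
ee_rot: [129.1, 90.0, 39.1]
force: [-0.3, -1.3, 1.3]
gripper_width: 0.5
```

Call:
{"name": "arm_command", "arguments": {
  "deltas": [
    [0,[0,0.5,0],0],
    [0,[0,1,0],0],
    [0,[0,1,0],0]
  ]
}}

```text
time_s: 15.6
ee_pos: [591.5, 16.1, 37.0]
ee_rot: [131.9, 90.0, 41.9]
force: [-0.5, -1.3, 1.5]
gripper_width: 0.5
```

Call:
{"name": "arm_command", "arguments": {
  "deltas": [
    [0,[0,0.5,0],0],
    [0,[0,1,0],0],
    [0,[0,1,0],0]
  ]
}}

```text
time_s: 15.9
ee_pos: [591.4, 16.7, 36.9]
ee_rot: [2.6, 90.0, -87.4]
force: [0.2, -2.4, 1.2]
gripper_width: 0.3
```

Call:
{"name": "arm_command", "arguments": {
  "deltas": [
    [0,[0,0.5,0],0],
    [0,[0,1,0],0],
    [0,[0,1,0],0]
  ]
}}

```text
time_s: 16.2
ee_pos: [591.2, 16.8, 37.0]
ee_rot: [-16.7, 89.9, -106.6]
force: [-0.3, -6.4, 1.7]
gripper_width: 0.2
```

It contacted the side fence at TCP y = 16.8. Now I re-touch the front to make sure the box is flush with the back fence.

Call:
{"name": "arm_command", "arguments": {
  "deltas": [
    [0,[0,-6,0],0],
    [0,[0,-14,0],0],
    [0,[0,-14,35],0],
    [0,[0,-14,68],0],
    [0,[-20,15,68],0],
    [0,[-45,45,68],0],
    [0,[-62,66,68],0],
    [0,[-62,66,68],0],
    [0,[-62,66,68],0],
    [0,[-62,66,35],0],
    [0,[-62,66,10],0],
    [0,[-62,66,0],0],
    [0,[-62,66,0],0],
    [0,[-62,66,0],0]
  ]
}}

```text
time_s: 17.6
ee_pos: [530.6, 83.5, 37.5]
ee_rot: [97.6, 89.9, 7.6]
force: [0.3, -0.4, 0.5]
gripper_width: 0.2
```

Call:
{"name": "arm_command", "arguments": {
  "deltas": [
    [0,[4,0,0],0],
    [0,[8,0,0],0],
    [0,[11,0,0],0],
    [0,[13,0,0],0],
    [0,[14,0,0],0],
    [0,[15,0,0],0],
    [0,[15,0,0],0]
  ]
}}

```text
time_s: 18.3
ee_pos: [544.5, 83.9, 36.9]
ee_rot: [-3.5, 90.0, -93.5]
force: [-0.5, 1.3, -0.2]
gripper_width: 0.5
```

Call:
{"name": "arm_command", "arguments": {
  "deltas": [
    [0,[0.5,0,0],0],
    [0,[1,0,0],0],
    [0,[1.5,0,0],0],
    [0,[2,0,0],0],
    [0,[2,0,0],0]
  ]
}}

```text
time_s: 18.8
ee_pos: [545.7, 83.8, 36.9]
ee_rot: [-83.1, 89.9, -173.1]
force: [-2.6, 0.3, 2.2]
gripper_width: 0.4
```

The back-fence contact repeated at x = 545.7, so the box is flush. Now I go to the tab's outer side.

Call:
{"name": "arm_command", "arguments": {
  "deltas": [
    [0,[-6,0,0],0],
    [0,[-14,0,0],0],
    [0,[-14,0,35],0],
    [0,[-14,0,68],0],
    [0,[-40,35,68],0],
    [0,[-65,75,68],0],
    [0,[-91,116,68],0],
    [0,[-91,140,68],0],
    [0,[-91,160,68],-0.1],
    [0,[-91,160,68],-0.117],
    [0,[-91,160,68],-0.117],
    [0,[-91,160,68],-0.117]
  ]
}}

```text
time_s: 20.0
ee_pos: [455.2, 242.9, 104.8]
ee_rot: [-25.6, 90.0, -122.3]
force: [0.1, -0.9, 0.3]
gripper_width: 0.1
```

```bash
python3 look.py 7
```

```text
20.1 [455.4 242.9 104.9] [-0.67 -0.46 -0.12]
```

View pics/scene7.png

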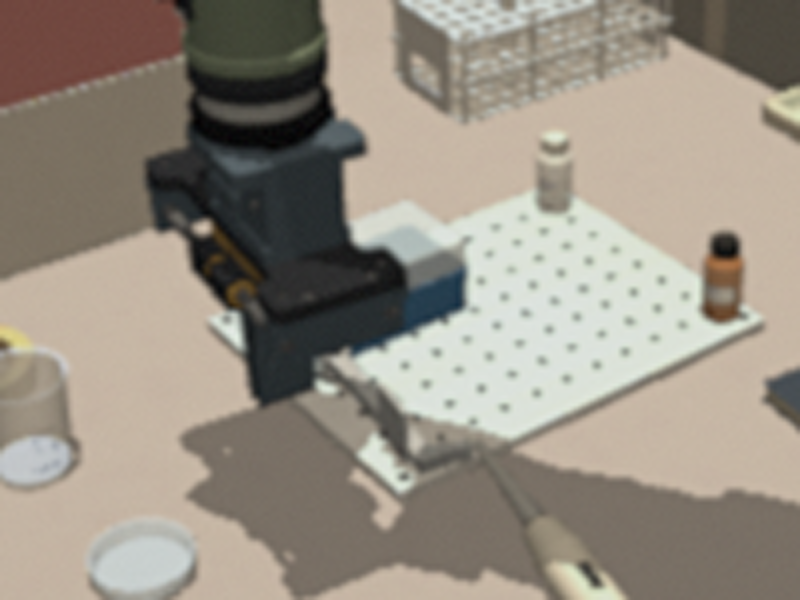

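View pics/top7.png

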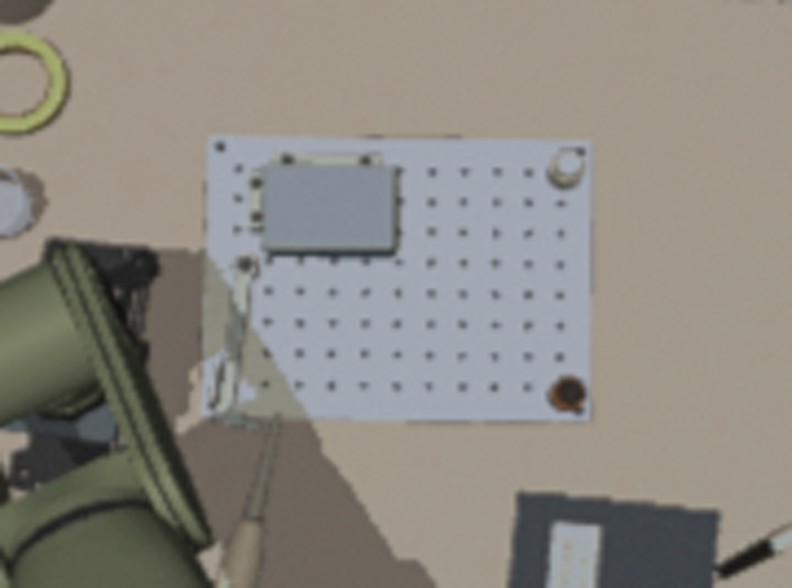

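The top view shows the box flush in the nest, with its lid at (262,165)–(398,250). A pen-like tool's tip ends near the hook at (277,418), so I check its height.

Run:
```python
from h import *
T=dict(np.load("top0.npz"));S=dict(np.load("scene0.npz"))
for nm,a,b in (("tip",(277,418),(478,447)),("tip collar",(255,515),(540,520)),("hooktip",(262,427),(470,450)),("tabtop outer end?",(246,265),(333,349))):
    for z in(10,20,30,40): print(nm,z,ray(T,zt(*a),z).round(1)[:2],ray(S,zs(*b),z).round(1)[:2])
a=cv2.imread("pics/scene0.png");cv2.imwrite("pics/hk.png",cv2.resize(a[225:300,200:300],None,fx=8,fy=8,interpolation=cv2.INTER_CUBIC))
a=cv2.imread("pics/top0.png");cv2.imwrite("pics/hkt.png",cv2.resize(a[190:265,190:260],None,fx=8,fy=8,interpolation=cv2.INTER_CUBIC))
```

```text
tip 10 [430.  124.7] [434.7 121.5]
tip 20 [429.6 124. ] [424.5 129.1]
tip 30 [429.2 123.3] [414.3 136.6]
tip 40 [428.8 122.7] [404.2 144.2]
tip collar 10 [353.1 140.2] [358.  134.1]
tip collar 20 [353.2 139.4] [348.9 141.5]
tip collar 30 [353.3 138.6] [339.7 148.9]
tip collar 40 [353.3 137.8] [330.6 156.3]
hooktip 10 [422.8 136. ] [435.3 127.1]
hooktip 20 [422.4 135.3] [425.2 134.6]
hooktip 30 [422.1 134.5] [415.  142.1]
hooktip 40 [421.7 133.8] [404.8 149.6]
tabtop outer end? 10 [553.1 150.5] [576.3 134.5]
tabtop outer end? 20 [552.  149.7] [564.2 141.8]
tabtop outer end? 30 [550.8 148.9] [552.1 149.2]
tabtop outer end? 40 [549.6 148. ] [540.  156.6]
```

View pics/hk.png

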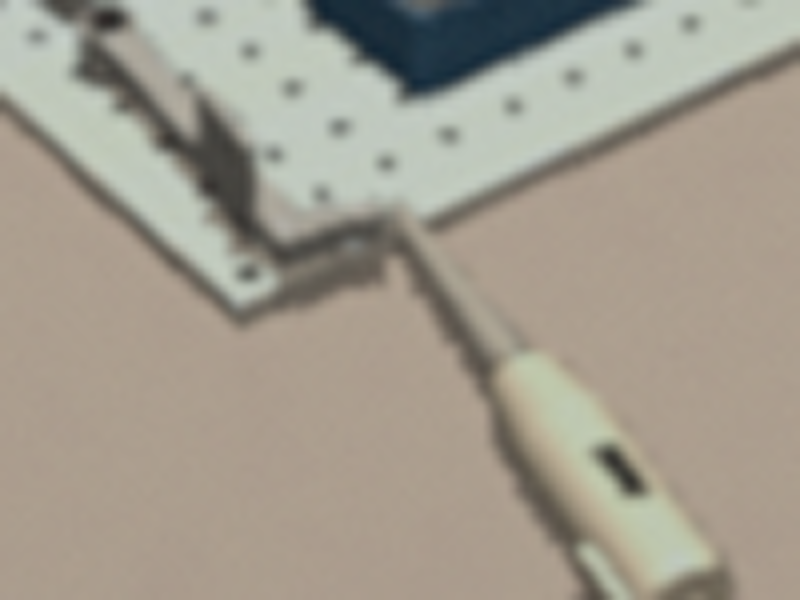

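View pics/hkt.png

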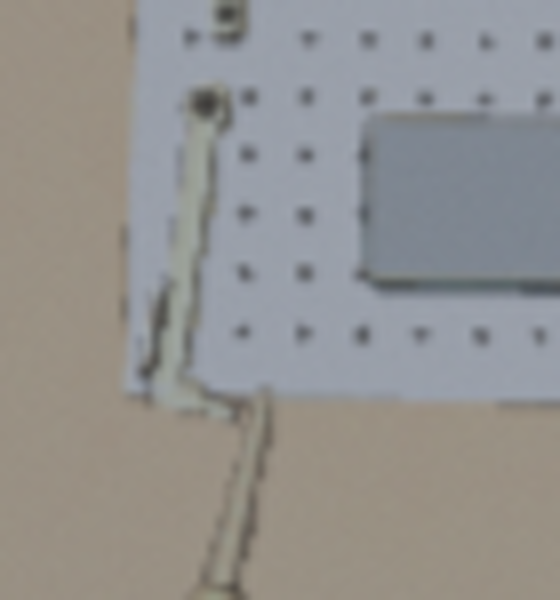

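The pen's shaft lies on the bench, with its top at about z 13–15, just below the hook's underside at 18. The arm angle is about 1.69 rad. Next I compute the sweep path.

Run:
```python
import numpy as np
piv=np.array([550.2,147.8]);c=np.array([455.5,244.]);y0=-0.117
def P(th,s,al=96):
    return piv+al*np.array([-np.sin(th),-np.cos(th)])+s*np.array([-np.cos(th),np.sin(th)])
for th,s in [(1.69,50),(1.69,36),(1.69,27)]+[(t,25) for t in np.arange(1.66,-0.01,-0.06)]+[(0,25)]:
    d=P(th,s)-c; print(round(th,2),s,d.round(1),round(np.pi/2-th-y0,3))
```

```text
1.69 50 [  5.3 -35.1] -0.002
1.69 36 [  3.7 -49. ] -0.002
1.69 27 [  2.6 -58. ] -0.002
1.66 25 [  1.3 -62.7] 0.028
1.6 25 [ -0.5 -68.4] 0.088
1.54 25 [ -2.  -74.2] 0.148
1.48 25 [ -3.2 -80. ] 0.208
1.42 25 [ -4.  -85.9] 0.268
1.36 25 [ -4.4 -91.8] 0.328
1.3 25 [ -4.5 -97.8] 0.388
1.24 25 [  -4.2 -103.7] 0.448
1.18 25 [  -3.6 -109.7] 0.508
1.12 25 [  -2.6 -115.5] 0.568
1.06 25 [  -1.3 -121.3] 0.628
1.0 25 [   0.4 -127. ] 0.688
0.94 25 [   2.4 -132.6] 0.748
0.88 25 [   4.8 -138.1] 0.808
0.82 25 [   7.5 -143.4] 0.868
0.76 25 [  10.4 -148.6] 0.928
0.7 25 [  13.7 -153.5] 0.988
0.64 25 [  17.3 -158.3] 1.048
0.58 25 [  21.2 -162.8] 1.108
0.52 25 [  25.3 -167.1] 1.168
0.46 25 [  29.7 -171.1] 1.228
0.4 25 [  34.3 -174.9] 1.288
0.34 25 [  39.1 -178.4] 1.348
0.28 25 [  44.1 -181.6] 1.408
0.22 25 [  49.4 -184.4] 1.468
0.16 25 [  54.7 -187. ] 1.528
0.1 25 [  60.2 -189.2] 1.588
0.04 25 [  65.9 -191.1] 1.648
0 25 [  69.7 -192.2] 1.688
```

Call:
{"name": "arm_command", "arguments": {
  "deltas": [
    [0,[5,-20,0],0],
    [0,[5,-35,0],0],
    [0,[5,-35,-30],0],
    [0,[5,-35,-61],0],
    [0,[5,-35,-61],0],
    [0,[3.7,-49,-61],0],
    [0,[2.6,-58,-61],0],
    [0,[1.3,-62.7,-61],0.03],
    [0,[-0.5,-68.4,-61],0.09],
    [0,[-2,-74.2,-61],0.15],
    [0,[-3.2,-80,-61],0.21],
    [0,[-4,-85.9,-61],0.27],
    [0,[-4,-85.9,-61],0.27]
  ]
}}

```text
time_s: 21.4
ee_pos: [452.0, 157.0, 45.4]
ee_rot: [94.5, 89.9, 13.2]
force: [0.3, 0.4, 0.1]
gripper_width: 0.5
```

```bash
python3 look.py 8
```

```text
21.5 [452.  157.6  45. ] [ 1.11  0.17 -0.6 ]
```

View pics/scene8.png

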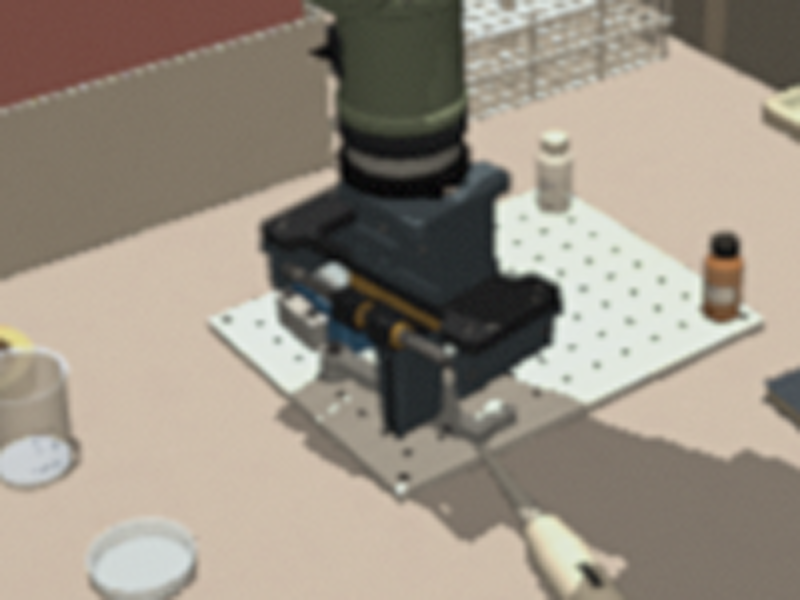

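View pics/top8.png

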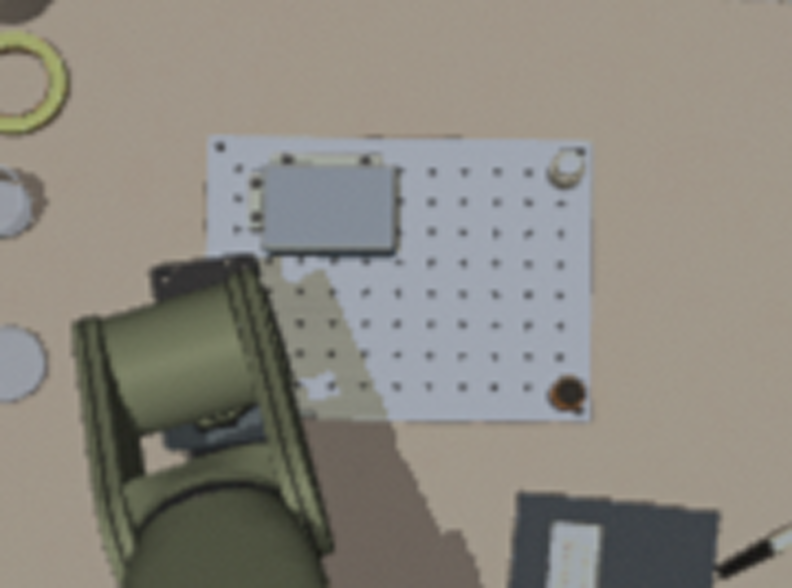

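The scene view shows the arm swinging with the fingers, the hook now past the pen at (490,415), and the pen unmoved. I continue the sweep.

Call:
{"name": "arm_command", "arguments": {
  "deltas": [
    [0,[-0.4,-5.9,0],0.06],
    [0,[-0.5,-11.9,0],0.12],
    [0,[-0.2,-17.8,0],0.18],
    [0,[0.4,-23.8,0],0.24],
    [0,[1.4,-29.6,0],0.3],
    [0,[2.7,-35.4,0],0.36],
    [0,[4.4,-41.1,0],0.42],
    [0,[6.4,-46.7,0],0.48],
    [0,[8.8,-52.2,0],0.54],
    [0,[11.5,-57.5,0],0.6],
    [0,[14.4,-62.7,0],0.66],
    [0,[17.7,-67.6,0],0.72],
    [0,[21.3,-72.4,0],0.78],
    [0,[25.2,-76.9,0],0.84],
    [0,[29.3,-81.2,0],0.9],
    [0,[33.7,-85.2,0],0.96],
    [0,[38.3,-89,0],1.02],
    [0,[43.1,-92.5,0],1.08],
    [0,[48.1,-95.7,0],1.14],
    [0,[48.1,-95.7,0],1.14]
  ]
}}

```text
time_s: 23.5
ee_pos: [500.3, 62.1, 44.4]
ee_rot: [23.4, 89.9, 7.4]
force: [-0.5, -0.2, 0.2]
gripper_width: 0.5
```

```bash
python3 look.py 9
```

```text
23.6 [499.6  62.3  44.2] [-0.46 -0.23  0.01]
```

View pics/scene9.png

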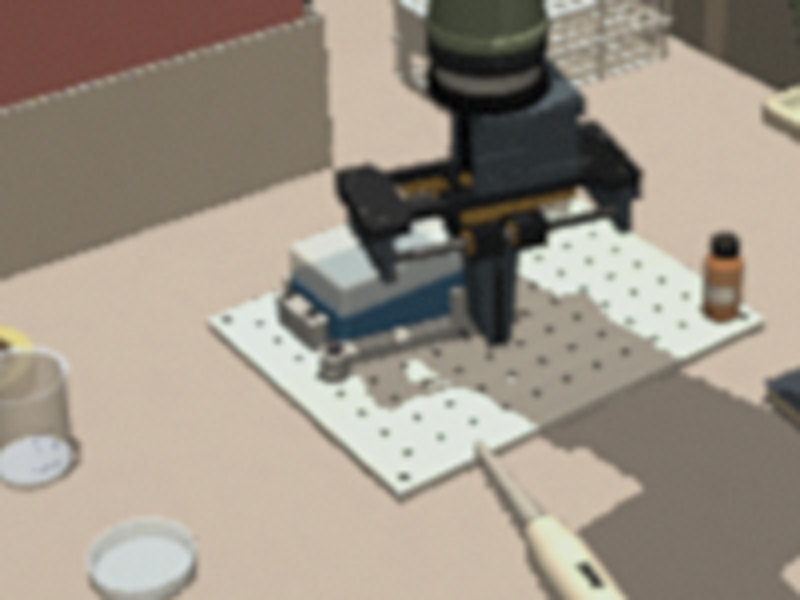

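View pics/top9.png

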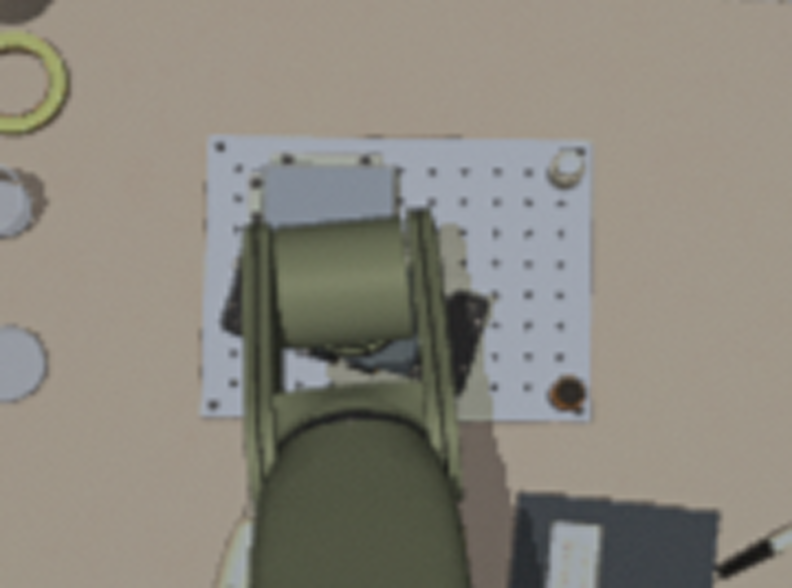

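The views show the box still seated and the arm about 16° from shut. I close the rest slowly.

Call:
{"name": "arm_command", "arguments": {
  "deltas": [
    [0,[2.6,-1.4,0],0.03],
    [0,[5.3,-2.8,0],0.06],
    [0,[7.9,-4.1,0],0.09],
    [0,[10.6,-5.4,0],0.12],
    [0,[13.3,-6.5,0],0.15],
    [0,[16.1,-7.6,0],0.18],
    [0,[18.9,-8.6,0],0.21],
    [0,[20.5,-9,0],0.23],
    [0,[20.5,-9,0],0.23]
  ]
}}

```text
time_s: 24.5
ee_pos: [520.0, 53.3, 44.0]
ee_rot: [53.9, 90.0, 51.1]
force: [0.4, 0.2, -0.1]
gripper_width: 0.5
```

Call:
{"name": "arm_command", "arguments": {
  "deltas": [
    [0,[1,-0.4,0],0.01],
    [0,[2,-0.8,0],0.02],
    [0,[3,-1.2,0],0.03],
    [0,[3,-1.2,0],0.03]
  ]
}}

```text
time_s: 24.9
ee_pos: [522.5, 52.2, 43.9]
ee_rot: [166.4, 89.9, 165.4]
force: [-2.6, 1.7, 1.6]
gripper_width: 0.3
```

Call:
{"name": "arm_command", "arguments": {
  "deltas": [
    [0,[0.5,-0.2,0],0.01],
    [0,[1,-0.4,0],0.015],
    [0,[1.5,-0.4,0],0.02],
    [0,[1.5,-0.4,0],0.02]
  ]
}}

```text
time_s: 25.3
ee_pos: [522.6, 51.8, 43.8]
ee_rot: [175.9, 89.8, 176.0]
force: [-6.7, 1.3, 4.4]
gripper_width: 0.4
```

Call:
{"name": "arm_command", "arguments": {
  "deltas": [
    [0,[0.5,0,0],0],
    [0,[1,0,0],0],
    [0,[1.5,0,0],0],
    [0,[1.5,0,0],0],
    [0,[1.5,0,0],0]
  ]
}}

```text
time_s: 25.8
ee_pos: [522.7, 51.8, 43.8]
ee_rot: [178.4, 89.6, 178.6]
force: [-9.9, 2.7, 8.4]
gripper_width: 0.5
```

```bash
python3 look.py 10
```

```text
25.9 [522.6  51.8  43.8] [-8.72  2.81  7.91]
```

View pics/scene10.png

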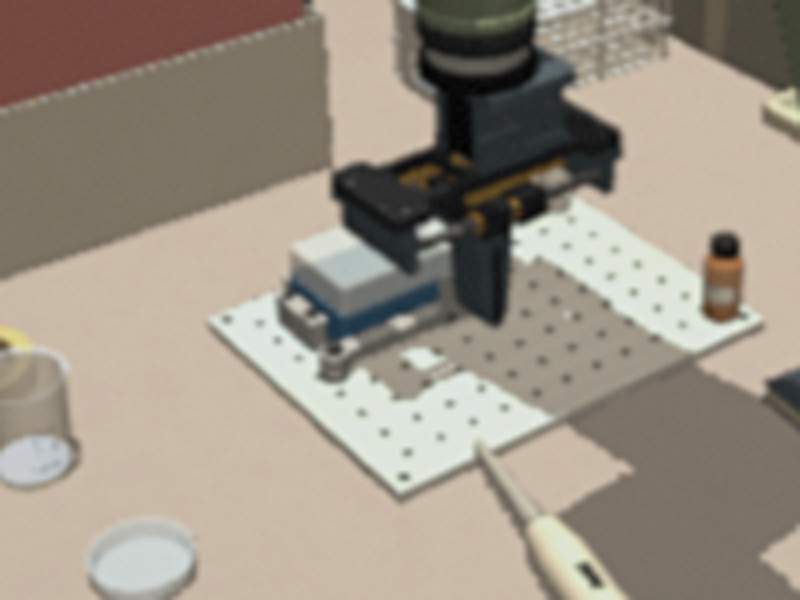

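The scene view shows the bar along the box front against a hard stop at x = 522.6. Now I back off and look without the gripper in the way.

Call:
{"name": "arm_command", "arguments": {
  "deltas": [
    [0,[-8,0,0],0],
    [0,[-20,0,0],0],
    [0,[-20,0,40],0],
    [0,[-20,0,80],0],
    [0,[-40,-40,100],0],
    [0,[-60,-80,100],0],
    [0,[-70,-120,100],0],
    [0,[-80,-160,100],0],
    [0,[-90,-200,100],0],
    [0,[-100,-240,100],0],
    [0,[-110,-280,100],0],
    [0,[-110,-280,100],0],
    [0,[-110,-280,100],0]
  ]
}}

```text
time_s: 27.2
ee_pos: [415.6, -228.9, 143.9]
ee_rot: [11.8, 90.0, 11.8]
force: [-0.7, 0.0, -0.3]
gripper_width: 0.4
```

```bash
python3 look.py 11
python3 - <<'E'
import cv2
a=cv2.imread("pics/top11.png")
import numpy as np
t=np.load("top11.npz")["img"][:,:,::-1]; s=np.load("scene11.npz")["img"][:,:,::-1]
cv2.imwrite("pics/ct.png",cv2.resize(t[165:215,200:265],None,fx=11,fy=11,interpolation=cv2.INTER_CUBIC))
cv2.imwrite("pics/cs.png",cv2.resize(s[185:245,180:260],None,fx=9,fy=9,interpolation=cv2.INTER_CUBIC))
E
```

```text
27.3 [ 416.  -227.5  143.9] [-0.14 -0.31  0.19]
```

View pics/ct.png

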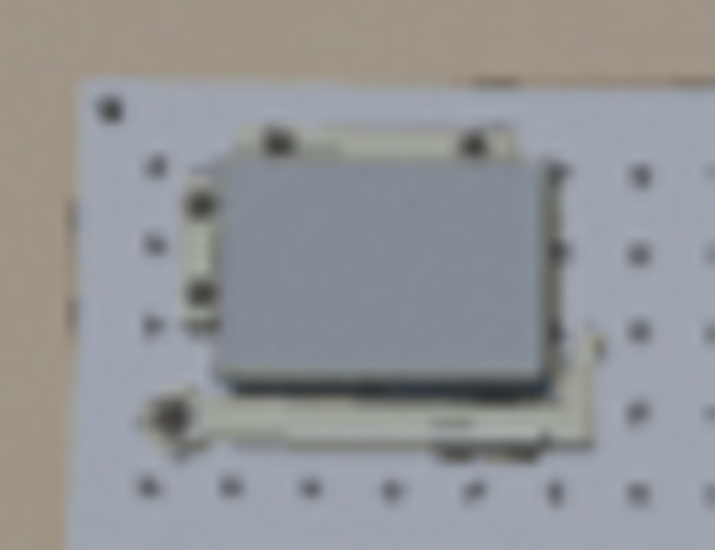

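View pics/cs.png

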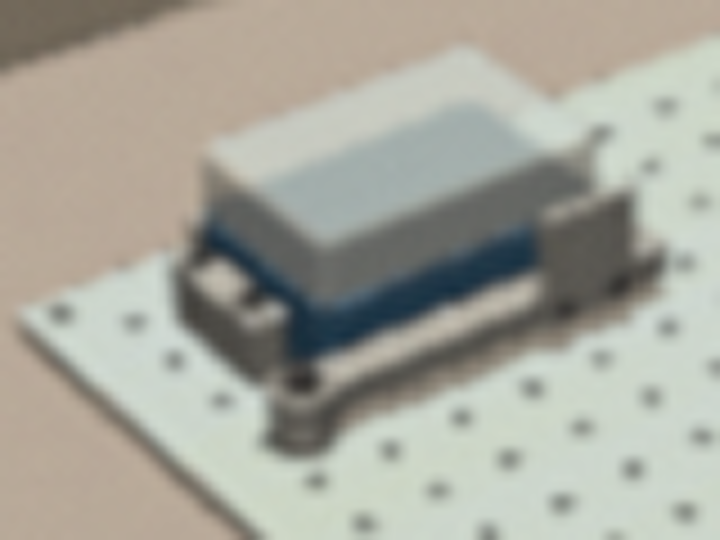

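View pics/top11.png

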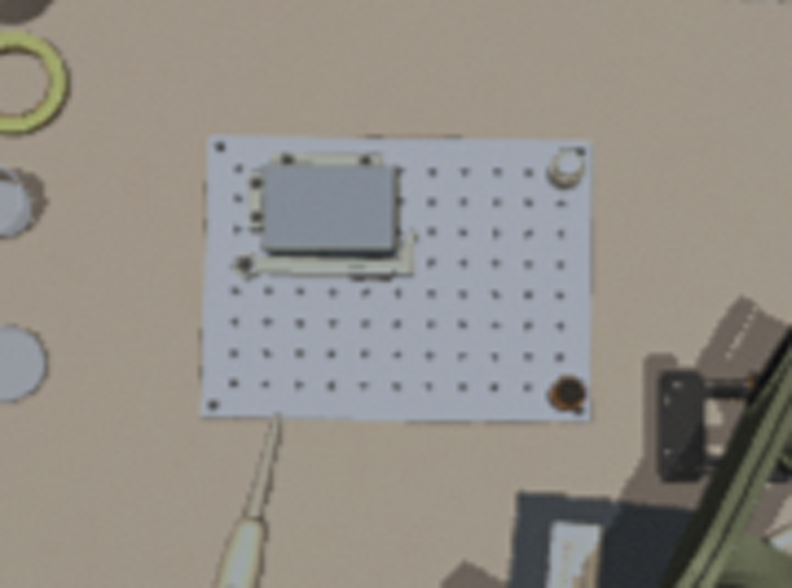

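The views show the hook round the box's right-front corner and the bar along the front. Next I overlay predicted outlines for θ = 0 and for slightly open, and compare.

Run:
```python
from h import *
T=dict(np.load("top11.npz"))
yaw=np.radians(-0.3)
def W(p,n=(592.7,83.5)):
    c,s=np.cos(yaw),np.sin(yaw);return [n[0]+c*p[0]-s*p[1],n[1]+s*p[0]+c*p[1],p[2]]
def arm(th):
    out=[]
    for x,y in((6,0),(6,-117.5),(28,-117.5),(28,-127.5),(-6,-127.5),(-6,0)):
        c,s=np.cos(-th),np.sin(-th);out.append(W([-43.5+c*x-s*y,64+s*x+c*y,30]))
    return out
def draw(nm,f,r0,r1,c0,c1,k):
    for th in(0,.04):
        im=cv2.resize(f["img"][r0:r1,c0:c1,::-1],None,fx=k,fy=k,interpolation=cv2.INTER_CUBIC)
        def pl(P,col):
            q=(proj(f,P)-[c0,r0]+.5)*k-.5; cv2.polylines(im,[q.round().astype(int).reshape(-1,1,2)],True,col,1)
        pl(arm(th),(0,0,255))
        pl([W([a,b,67]) for a,b in((35,51),(35,-51),(-35,-51),(-35,51))],(0,255,0))
        pl([W([a,b,34]) for a,b in((35,43),(35,-43),(47,-43),(47,43))],(255,0,0))
        cv2.imwrite(f"pics/{nm}{int(th*100)}.png",im)
draw("ovt",T,165,215,200,265,11)
```

```text
(no output)
```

View pics/ovt0.png

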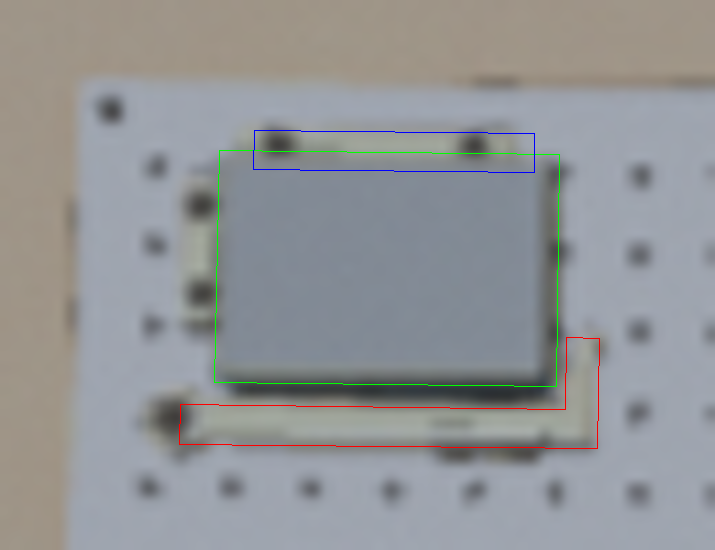

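View pics/ovt4.png

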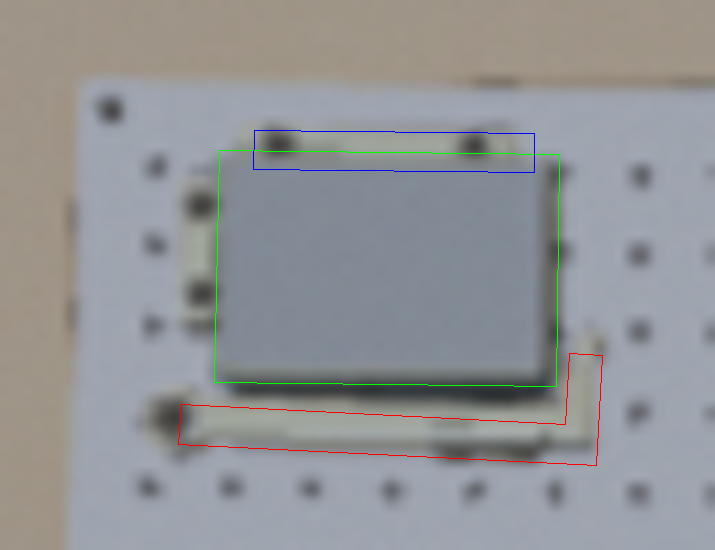

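Run:
```python
from workcell import env
print(env.job_done())
```

```text
the job is handed in; nothing more can be done
None
```

The tip box is seated in the corner nest and the swing arm is shut round its front right corner. I handed the job in at about 27 s, with the robot clear of everything.

**Seating the box:** I pushed it with closed fingers, never gripping or lifting it. First I pushed it left, then back to the back fence, then left to the side fence. A second touch on its front stalled at the same place (TCP x = 545.7), so it had not come off the back fence. The side fence stopped it at TCP y = 16.8.

**Shutting the arm:** I pushed the tab from its outer side through about 97°, until it hit a hard stop at about 9 N. The stop came about 1.3 to 2.6 mm earlier than I had calculated, which was within my position uncertainty and could still have meant it was not quite shut. The last top picture settles it: the bar matches the outline for fully shut and clearly not one 0.04 rad open.

**Surroundings:** In the final top picture both vials, and the pen-like tool by the plate's front edge, stand where they did at the start. I did not check the bench items one by one; I planned the moves to stay clear of them. The highest force shown at the end of any move was about 13 N in total.

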